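Change the tasting tap from rinse water to the red juice

ROBOT

A 6-joint arm with a two-finger parallel gripper is mounted at the origin on the work surface. World frame = base frame: x ahead of the robot, y to its left, z up, the work surface at z = 0. Lengths are in m, angles in degrees, forces in N, time in s.
With the tool pointing down it reaches from about 0.275 to 0.75 m from the base axis. Payload 10.2 kg.
Tool frame: the origin (TCP) lies midway between the tips of the shut fingers; the grasp point (between the pads) lies 19 mm behind it (manip.grasp_offset is the distance from the TCP to the grasp point, in m); z points along the fingers, y is the line along which they close (so a half turn about z gives the same grasp; the last joint's range is limited). The gripper opens to 88 mm and grips with 3 to 60 N. Pads are 18 mm wide; open, the fingers measure 123 mm over their backs; the gripper's body (75 mm by 187 mm) begins 45 mm behind the grasp point.
Start: joints at [-12.8, 17.928, 85.812, -0, 76.261, -12.8], TCP at [0.525, -0, 0.239] pointing down, gripper open.
Joint ranges: [-168.41, 168.41], [-55.51, 124.54], [10.69, 146.95], [-70.63, 250.63], [1, 178], [-165.06, 165.06]. Speed limits (degrees/s): [136.94, 136.94, 172.46, 180, 180, 180].

INTERFACE

Orientations are given as [roll, pitch, yaw] about the fixed x, y, z axes, in that order (R = Rz(yaw) Ry(pitch) Rx(roll)).
In Python, from cell import status, optics, manip gives the robot as it stands.
- The arm moves only by the shell command python3 -m inch 'ROWS' [FORCE]. ROWS is JSON, one flat list of numbers, 7 for each row, row after row: the shift along the tool's x, y, z in units of 40 mm (1.0 is 40 mm), then the turn, a rotation vector about the tool's x, y, z in degrees, then the closure, from 0 (fully open) to 1 (shut). In form: [dx, dy, dz, rx, ry, rz, grip, dx, dy, dz, rx, ry, rz, grip, ...]. A call has 1 to 5 rows; each row shifts and turns the commanded pose from where the row before left it, along the tool's axes as they then stand; what a row does not reach is not made up. A row lasts 1/12 s, in which the tool goes at most 41.7 mm and 7.16 degrees, less where a joint would pass 70% of its speed; a pose out of reach is approached as far as the arm can. A call is refused whole if a number of a shift passes 1 or a number of a turn 7.16, either way. A call with a gripper value outside its range is refused whole. The fingers move at their own pace and stop on an object; FORCE is the grip in N (left out, the last holds). Time passes only in rows, so rows that do not move let the fingers close. It gives the time, the measured TCP pose, the force, the opening and the grip force at its end, in the units of the state.
- status.observe(): the state, without advancing time (a new reading comes with each control period).
- optics.grab_frame(name): name is "scene" or "side" or "wrist"; returns the picture (420x560x3 uint8, blue, green, red); there is no depth.
- optics.camera_params(name): a dict with "fov_y" (degrees; the focal length in pixels is half the picture's height over the tangent of half this angle, whatever the lens; pixels are square), "cx", "cy" (the principal point, pixels), "k1" (the pictures are not rectified: a ray, as slopes to the right and down, at radius r is drawn at 1 + k1 r^2 times it, then the intrinsics apply), "T" (4x4, takes a point from camera to world coordinates). Camera axes: x right, y down, z forward; pixel columns grow to the right and rows downward; lengths in m; the calibration is good to about 2 mm. A picture is of the moment at which its call begins: read the wrist's pose just before it. camera_params takes no time and is no camera call; for the wrist camera it gives the pose at the moment of the call.
- manip.job_done(): hands the job in; it is judged then, once.
The state is a dict: "time": time; "joint_pos": joint angles; "joint_vel": joint speeds; "joint_torque": joint torques, N m; "position": TCP position; "tool_rot": TCP orientation; "contact_force": force on the tool from outside, world axes, zero at the start; "torque": the same for the moment, N m; "opening": finger opening in m; "finger_force": force on a finger pad.
Only numpy, scipy, OpenCV 4.12 (cv2) and the standard library are available. Lean on these libraries where they do the work, as an engineer would, in place of code of your own. Each camera call takes 0.05 s, during which the arm holds its last target. There are 200 camera calls.

TASK

The tasting tap is running rinse water: change it over to the red juice. Shut the black tap lever and the blue rinse lever fully, move the lock slide to the stop that frees the red lever, open the red lever fully, and only then open the black tap lever fully again. Leave the yellow and green levers shut, never force a lever or slide that is blocked, and leave the cups, glasses, bottle and jug where they stand.

Things in the scene. Friction and masses are not known exactly. Their poses are not given: they have to be found in the camera images.
- station: The line selector, fixed on the table: a stainless panel 620 mm wide, sloping up away from the robot at 27 degrees, with five quarter-turn valves in a row. Origin on the table; x points away from the robot, y left along the row, z up. Down-slope = (-0.891, 0, -0.454) in these axes, out of the panel = (-0.454, 0, 0.891). Stems at y = -230, -135, -40 (juices), 55 (rinse) and 151 mm (tap).
- lamp_front (a point): Middle of the lower front edge of the lamp bar, which runs the panel's width over the row (38 mm deep, 24 mm high, underside 298 mm above the table) between posts at y = -315 and 305 mm of the station. It bars a vertical tool: reach in under it from the robot's side, along the slanted panel normal.
- lever_red (a joint): Angle of the red lever: 0 = shut (points left along the row), 1.571 = fully open (points down-slope, along its pipe); from shut it swings down-slope, in the plane parallel to the panel. It stays where it is left and takes about 5 N at the sleeve. A lever that the slide blocks gives 0.1 to 0.2 rad and stops; do not push it with more than about 40 N.
- red_hub (a point): On the red lever's stem axis at mid-thickness of the lever, 65 mm out of the panel. Red, yellow and green stand in any order at the three juice places right of the blue lever. Under the levers lies the slide's dark toothed plate, its top 47 mm out of the panel, reaching 31 mm up- and down-slope of the stems.
- red_grip (a point): Middle of the red sleeve, 58 mm from the hub along the lever. The sleeve is 54 mm long (28 to 82 mm from the hub), 22 mm wide and 14 mm thick (58 to 72 mm out of the panel).
- lever_yellow (a joint): Angle of the yellow lever (another juice); same build and meaning. To stay shut.
- yellow_hub (a point): As red_hub, for the yellow lever.
- lever_green (a joint): Angle of the green lever (another juice); same build and meaning. To stay shut.
- green_hub (a point): As red_hub, for the green lever.
- lever_rinse (a joint): Angle of the blue rinse-water lever, same build and meaning; it starts open.
- rinse_hub (a point): As red_hub, for the blue lever.
- rinse_grip (a point): Middle of the blue sleeve, 58 mm from its hub.
- lever_tap (a joint): Angle of the black tap lever at the left end of the row, same build and meaning; it starts open.
- tap_hub (a point): As red_hub, for the black lever.
- tap_grip (a point): Middle of the black sleeve, 58 mm from its hub.
- lock_slide (a joint): Lock slide, 0 at its right end to 0.096 m at its left end; moves along the row with about 4 N, stays where left. It frees the blue lever at 0, the first juice lever right of the blue at 0.032, the second at 0.064, the third (far right) at 0.096, each within 4 mm. The tap lever turns at any of these stops. An open lever locks it (5 mm play): it moves only with all levers shut to 0.1 rad.
- slide_knob (a point): Middle of the slide's black knob, an upright cylinder on the panel's normal, 30 mm in diameter, 36 mm long (47 to 83 mm out of the panel), 104 mm down-slope of the row of stems; it moves left and right with the slide. Four black marks, 32 mm apart on the panel's lower edge below it, show the four stops.
- cup_a: Lidded white sample cup, 73 mm across, 66 mm high, on the table just in front of the panel's left half. Origin under its centre.
- cup_b: Lidded sample cup like cup_a, in front of the panel's right half. Origin under its centre.
- cup_stack: Two lidded sample cups stacked, 73 mm across, 132 mm high, on the table between robot and panel, to the right. Origin under the centre.
- tumbler_a: Glass tumbler, 74 mm across, 95 mm high, between robot and panel, to the left. Origin under its centre.
- tumbler_b: Glass tumbler like tumbler_a, right of the panel. Origin under its centre.
- water_bottle: Glass water bottle with a red cap, 82 mm across, 270 mm high, to the right of the panel. Origin under its centre.
- jug: Glass jug, 90 mm across, 140 mm high, on the drip tray under the spout at the panel's left end. Origin under its centre. The spout pipe rises to 235 mm above the table and lies 280 to 385 mm left of the station's origin.

How it is judged (in metres and radians):
On the way, in this order (a step that is already met when the one before it is completed fails the run):
1. the black tap lever and the blue rinse lever are both shut (value of joint each of lever_tap, lever_rinse below 0.12 rad), for 0.2 s.
2. the red lever is fully open while the tap lever is still shut (value of joint lever_red above 1.4 rad and value of joint lever_tap below 0.15 rad), for 0.2 s.
3. the tap lever is fully open again (value of joint lever_tap above 1.4 rad), for 0.2 s.
At the end, for the whole second after the job is handed in: The red lever and the black tap lever are fully open (more than 1.40 of 1.57 rad); the blue, yellow and green levers are shut (less than 0.15 rad) (value of joint each of lever_red, lever_tap above 1.4 rad and value of joint each of lever_rinse, lever_yellow, lever_green below 0.15 rad); the robot touches nothing.
It fails at once if the yellow or the green lever is opened (more than 0.4 rad) (value of joint any of lever_yellow, lever_green above 0.4 rad).
It fails at once if the interlock is forced: a blocked lever or a locked slide is pushed so hard that lever and slide press on each other with over 250 N (some 55 N at a lever's sleeve) (contact force between any of lever_red, lever_yellow, lever_green, lever_rinse, lever_tap and lock_slide above 250 N).
It fails at once if a cup, glass, bottle or jug is shifted by more than 30 mm or knocked over (distance of any of cup_a, cup_b, cup_stack, tumbler_a, tumbler_b, water_bottle, jug from where it was at the start of the episode above 0.03 m).
It also fails if it takes over 64 s, if anything falls off the work surface, if the arm or the gripper's body presses on something with over 40 N, if the wrist force passes 120 N, or if a joint passes its speed limit or range.

## Working session

There is one attempt and no reset: what is moved stays moved. The work goes in short steps, Python scripts to look and compute and a shell command to move; the robot and the scene stay as the last step left them, time stands still between calls to the robot, and variables do not carry over. Pictures are saved under pics/ and viewed, at most 10 in all, crops included, and the job is handed in when it is done.

```bash
ls; mkdir -p pics
python3 - <<'E'
from cell import status, optics, manip
import cv2,json
for n in ["scene","side"]:
    im=optics.grab_frame(n); cv2.imwrite(f"pics/{n}0.png",im)
    print(n,optics.camera_params(n))
s=status.observe(); print(s, manip.grasp_offset)
E
```

```text
pics
scene {'fov_y': 45.75386749935734, 'cx': 280.4620992330354, 'cy': 213.39332625945002, 'k1': -0.1753668484409615, 'T': array([[ 0.97548209, -0.1658892 ,  0.14462184,  0.28122991],
       [-0.219548  , -0.77913177,  0.58715616, -0.76672237],
       [ 0.0152766 , -0.60451175, -0.79644973,  1.23878663],
       [ 0.        ,  0.        ,  0.        ,  1.        ]])}
side {'fov_y': 49.721951542074116, 'cx': 273.91721887848644, 'cy': 211.75801259082547, 'k1': 0.048274253959521875, 'T': array([[ 0.68016604, -0.42145288,  0.59979299, -0.21127922],
       [-0.73295003, -0.37693815,  0.56630546, -0.67498609],
       [-0.01258621, -0.82480003, -0.56528443,  0.86756797],
       [ 0.        ,  0.        ,  0.        ,  1.        ]])}
{'time': 0.1, 'joint_pos': array([-1.27992202e+01,  1.79527894e+01,  8.58471545e+01,  1.01056223e-03,
        7.62593179e+01, -1.27982508e+01]), 'joint_vel': array([ 0.00889598, -0.03150797, -0.13342391, -0.09461374,  0.00143786,
       -0.02404257]), 'joint_torque': array([ 3.19868399e-03, -4.02814186e+01, -2.52645475e+01,  6.95334817e-02,
        3.42543027e-02, -5.51177254e-05]), 'position': array([5.24800093e-01, 4.36240157e-05, 2.38265533e-01]), 'tool_rot': array([-1.79942428e+02, -1.40846065e-02,  8.99987830e+01]), 'contact_force': array([ 0.14779198, -0.03540816,  0.21047868]), 'torque': array([-0.0043753 , -0.01174386,  0.01815929]), 'finger_force': 0.0, 'opening': 0.08817647026391062} 0.0187
```

View pictures.

View pics/scene0.png

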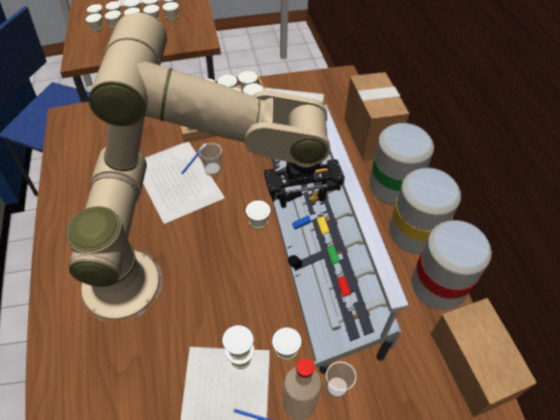

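View pics/side0.png

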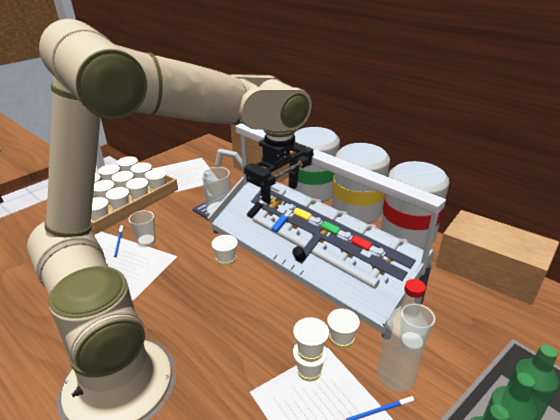

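```bash
cat > h.py <<'E'
import numpy as np, cv2
from scipy.spatial.transform import Rotation as Ro
from cell import status, optics, manip
def ray(n,uv,P=None):
    P=P or optics.camera_params(n); f=210/np.tan(np.radians(P['fov_y']/2))
    K=np.array([[f,0,P['cx']],[0,f,P['cy']],[0,0,1]])
    q=cv2.undistortPoints(np.array([[uv]],float),K,np.array([P['k1'],0,0,0,0]))[0,0]
    d=P['T'][:3,:3]@np.array([q[0],q[1],1]); return P['T'][:3,3],d/np.linalg.norm(d)
def tri(rs):
    A=sum(np.eye(3)-np.outer(d,d) for o,d in rs); b=sum((np.eye(3)-np.outer(d,d))@o for o,d in rs)
    X=np.linalg.solve(A,b); return X,[round(1e3*np.linalg.norm(np.cross(X-o,d)),1) for o,d in rs]
def onz(r,z): o,d=r; return o+d*(z-o[2])/d[2]
def blobs(im,lo,hi,amin=15):
    m=cv2.inRange(cv2.cvtColor(im,cv2.COLOR_BGR2HSV),np.array(lo),np.array(hi))
    n,l,s,c=cv2.connectedComponentsWithStats(m)
    return [(s[i,4],c[i].round(1),s[i,:4]) for i in range(1,n) if s[i,4]>=amin]
COL=dict(red=((0,180,90),(6,255,255)),yellow=((22,180,120),(32,255,255)),green=((50,150,70),(75,255,255)),blue=((100,160,90),(118,255,255)))
E
python3 - <<'E'
from h import *
for n in ["scene","side"]:
    im=cv2.imread(f"pics/{n}0.png")
    for k,v in COL.items():
        for b in blobs(im,*v): print(n,k,b[0],b[1],b[2])
a=cv2.imread("pics/scene0.png")[150:350,240:410]; b=cv2.imread("pics/side0.png")[165:320,200:440]
cv2.imwrite("pics/c1.png",np.vstack([cv2.resize(a,(510,600))])); cv2.imwrite("pics/c2.png",cv2.resize(b,(800,517),interpolation=cv2.INTER_CUBIC))
E
```

```text
scene red 142 [343.3 286. ] [338 277  12  19]
scene red 269 [304.8 367.1] [296 358  19  19]
scene yellow 40 [320.8 225.2] [318 219   7  14]
scene yellow 17 [325.6 224.9] [323 219   6  12]
scene green 116 [332.4 254. ] [327 246  12  17]
scene blue 106 [301.1 221.9] [293 216  17  12]
scene blue 53 [251.6 415.3] [235 410  34  10]
side red 631 [405.6 218.8] [383 200  48  30]
side red 32 [439.5 216.6] [437 210   6  14]
side red 152 [360.8 242.5] [351 236  21  14]
side red 294 [415.  287.9] [405 279  21  19]
side yellow 566 [356.8 196.2] [334 181  50  24]
side yellow 24 [300.9 216.3] [294 212  14   9]
side green 373 [314.7 177.2] [298 170  35  14]
side green 111 [329.5 227.3] [321 221  19  14]
side blue 121 [279.4 222.7] [272 214  16  18]
side blue 44 [117.7 243.2] [115 232   7  25]
side blue 186 [374.5 410.6] [347 401  54  19]
```

View pics/c1.png

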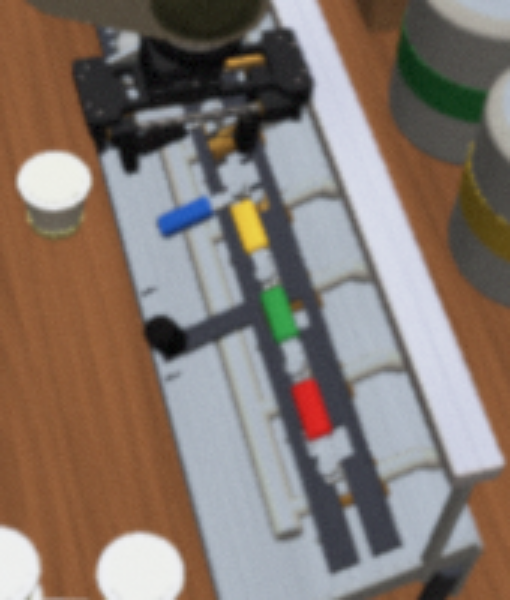

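View pics/c2.png

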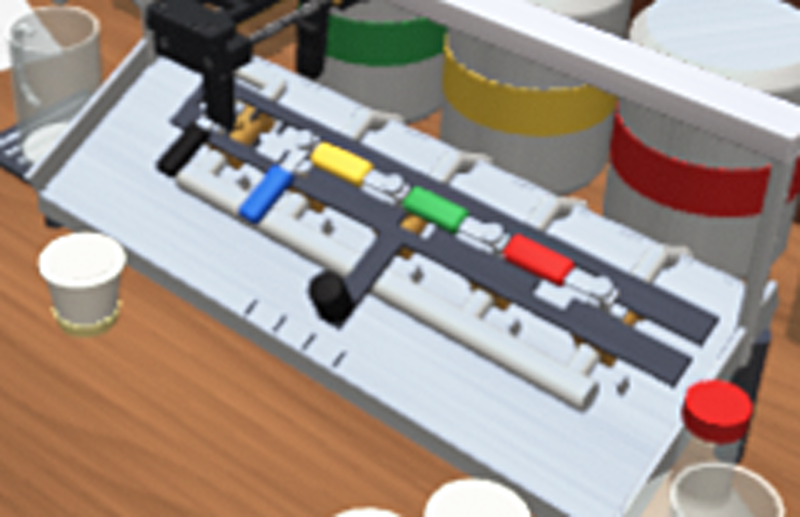

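```bash
cat >> h.py <<'E'
ST=np.radians(27)
def stn(y,down=0,out=0.065): # station local; row line of stems at panel surface point unknown -> relative
    return np.array([-0.891*down-0.454*out, y, -0.454*down+0.891*out])
E
python3 - <<'E'
from h import *
from scipy.optimize import least_squares
pts=dict(red=((343.3,286),(360.8,242.5)),green=((332.4,254),(329.5,227.3)),yellow=((322.7,225.1),(300.9,216.3)),blue=((301.1,221.9),(279.4,222.7)),knob=((295,262),(299,254.4)))
# sleeve tops at 72mm, but visible centroid somewhat ~70mm out
loc=dict(red=stn(-.172,0,.069),green=stn(-.077,0,.069),yellow=stn(.018,0,.069),blue=stn(.055,.058,.069))
X={}
for k,(a,b) in pts.items():
    X[k],e=tri([ray("scene",a),ray("side",b)]); print(k,X[k].round(4),e)
def res(p): 
    R=Ro.from_euler('z',p[0]).as_matrix(); return np.concatenate([R@loc[k]+p[1:]-X[k] for k in loc])
r=least_squares(res,[0,.6,0,.1]); p=r.x; print(np.degrees(p[0]),p[1:],(res(p)*1e3).round(1))
np.save("st.npy",p)
R=Ro.from_euler('z',p[0]).as_matrix(); W=lambda *a:(R@stn(*a)+p[1:]).round(4)
print("knob loc",(R.T@(X['knob']-p[1:])-stn(0,.104,.065)).round(4))
print("tapgrip",W(.151,.058),"hub",W(.151),"redgrip",W(-.172),"redhub",W(-.23),"rinse",W(.055,.058),'knob y=-.04',W(-.04,.104))
# cups on table etc (scene view, guess tops)
for n,uv,z in [("scene",(258,211),.066),("scene",(287,342),.066),("scene",(238,336),.132),("scene",(304.8,367),.27),("scene",(210,152),.095)]: 
    print(n,uv,onz(ray(n,uv),z).round(3))
P=optics.camera_params("wrist"); print(P['T'].round(3));
E
```

```text
red [ 0.5779 -0.2252  0.1657] [np.float64(1.0), np.float64(1.0)]
green [ 0.5776 -0.1292  0.1652] [np.float64(1.1), np.float64(1.1)]
yellow [ 0.5816 -0.028   0.1518] [np.float64(0.1), np.float64(0.1)]
blue [0.5289 0.0027 0.1425] [np.float64(1.2), np.float64(1.2)]
knob [ 0.4873 -0.1029  0.1153] [np.float64(0.9), np.float64(0.9)]
-0.7312681607883718 [ 0.61131205 -0.05151354  0.10139173] [-0.1  2.1 -2.8  1.4  1.1 -2.3 -1.3 -5.1 11.1  0.1  1.9 -6. ]
knob loc [-0.0012 -0.053   0.0032]
tapgrip [0.5321 0.1005 0.133 ] hub [0.5837 0.0999 0.1593] redgrip [ 0.5796 -0.2231  0.1593] redhub [ 0.5789 -0.2811  0.1593] rinse [0.5308 0.0045 0.133 ] knob y=-.04 [ 0.4886 -0.09    0.1121]
scene (258, 211) [0.431 0.12  0.066]
scene (287, 342) [ 0.422 -0.299  0.066]
scene (238, 336) [ 0.303 -0.286  0.132]
scene (304.8, 367) [ 0.42  -0.441  0.27 ]
scene (210, 152) [0.323 0.364 0.095]
[[ 1.     0.001 -0.001  0.525]
 [ 0.001 -0.961 -0.275  0.07 ]
 [-0.001  0.275 -0.961  0.384]
 [ 0.     0.     0.     1.   ]]
```

```bash
python3 -m inch '[0,-0.7,-0.7,0,0,0,0, 0,-0.7,-0.7,0,0,0,0, 0,-0.7,-0.7,0,0,0,0, 0,0,0,0,0,-7,0, 0,0,0,0,0,-7,0]'
python3 -m inch '[0,0,0,0,0,-7,0.5, 0,0,0,0,0,-7,1, 0,0,0,0,0,-7,1, 0,0,0,0,0,-7,1, 0,0,0,0,0,-7,1]'
python3 -m inch '[0,0,0,0,0,-7,1, 0,0,0,0,0,-7,1, 0,0,0,0,0,-7,1, 0,0,0,0,0,-7,1, 0,0,0,0,0,-7,1]'
python3 -m inch '[0,0,0,0,0,-6,1, 0,0,0,0,-6.75,0,1, 0,0,0,0,-6.75,0,1, 0,0,0,0,-6.75,0,1, 0,0,0,0,-6.75,0,1]'
python3 -m inch '[0,0,0,0,0,0,1, 0,0,0,0,0,0,1]'
python3 - <<'E'
from h import *
s=status.observe(); print(s['position'],s['tool_rot'],s['joint_pos'],s['time'])
print(Ro.from_euler('xyz',s['tool_rot'],degrees=True).as_matrix().round(3))
np.save("wT1.npy",optics.camera_params("wrist")['T'])
for n in ["scene","side","wrist"]: cv2.imwrite(f"pics/{n}1.png",optics.grab_frame(n))
a=cv2.imread("pics/side1.png")[110:250,170:450]
cv2.imwrite("pics/d.png",cv2.resize(a,(800,400),interpolation=cv2.INTER_CUBIC))
print(optics.camera_params("wrist"))
E
```

```text
time: 0.52
position: [0.4404, 0.0, 0.3244]
tool_rot: [179.8, 0.1, 104.3]
contact_force: [0.1, 0.7, -0.5]
opening: 0.0878
finger_force: 0.0
time: 0.93
position: [0.4409, 0.0, 0.3225]
tool_rot: [-180.0, -0.0, 139.3]
contact_force: [0.2, 0.8, -0.1]
opening: 0.0566
finger_force: 0.0
time: 1.35
position: [0.4409, 0.0, 0.3224]
tool_rot: [180.0, -0.0, 174.3]
contact_force: [0.3, 0.3, -0.3]
opening: 0.0236
finger_force: 0.0
time: 1.77
position: [0.441, -0.0, 0.323]
tool_rot: [-179.9, 27.3, 180.0]
contact_force: [-0.6, 0.3, 0.0]
opening: 0.0004
finger_force: 0.0
time: 1.93
position: [0.4403, -0.0001, 0.3228]
tool_rot: [180.0, 26.9, 180.0]
contact_force: [-0.8, -1.3, 0.6]
opening: 0.0005
finger_force: 0.0
[ 4.40343859e-01 -9.88996423e-05  3.22788881e-01] [179.99743866  26.8711295  179.95340312] [ -20.75016569  -10.82965379  108.02554002   10.8739504    57.91423379
 -114.45704128] 1.9333
[[-0.892  0.001  0.452]
 [ 0.001  1.    -0.   ]
 [-0.452  0.    -0.892]]
{'fov_y': 62.58265625326272, 'cx': 280.342284205289, 'cy': 209.8670886831346, 'k1': -0.053651087586876825, 'T': array([[-1.26793435e-03,  7.33118539e-01,  6.80099699e-01,
         3.13120087e-01],
       [ 9.99999128e-01,  1.18078778e-03,  5.91495391e-04,
        -8.16201438e-04],
       [-3.69417176e-04,  6.80099856e-01, -7.33119397e-01,
         4.21480756e-01],
       [ 0.00000000e+00,  0.00000000e+00,  0.00000000e+00,
         1.00000000e+00]])}
```

View pics/d.png

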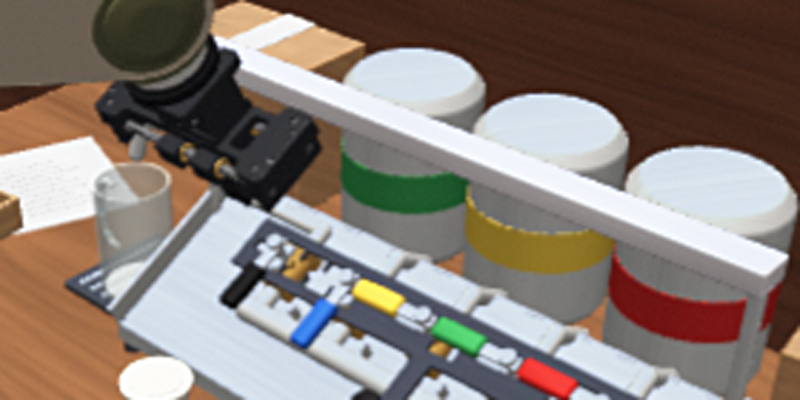

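View pics/wrist1.png

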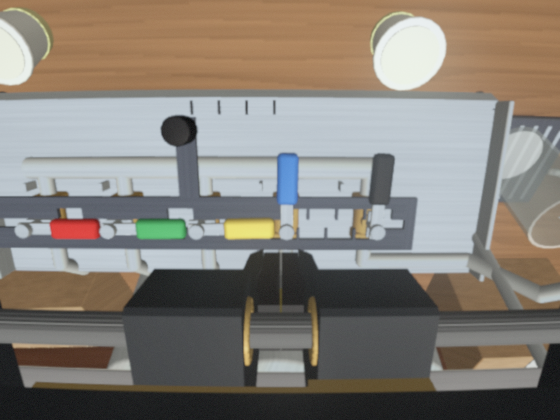

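Run:
```python
from h import *
from scipy.optimize import least_squares
P=optics.camera_params("wrist"); P['T']=np.load("wT1.npy")
C={}
for n in ["scene","side","wrist"]:
    im=cv2.imread(f"pics/{n}1.png")
    for k,v in COL.items():
        C[n,k]=[(b[0],b[1]) for b in blobs(im,*v)]
def pick(n,k,near):
    c=[b for b in C[n,k] if np.linalg.norm(b[1]-near)<14]
    return sum(a*x for a,x in c)/sum(a for a,_ in c) if c else None
near=dict(red=((343,286),(361,242),(75,229)),green=((332,254),(329,227),(160,229)),yellow=((323,225),(302,214),(248,229)),blue=((301,222),(280,222),(288,178)))
loc=dict(red=stn(-.172,0,.07),green=stn(-.077,0,.07),yellow=stn(.018,0,.07),blue=stn(.055,.058,.07))
X={}
for k in near:
    rs=[]
    for n,q in zip(["scene","side","wrist"],near[k]):
        u=pick(n,k,np.array(q)); 
        if u is not None: rs.append(ray(n,u,P if n=="wrist" else None))
    X[k],e=tri(rs); print(k,X[k].round(4),e)
X['black'],e=tri([ray("wrist",(382,178),P),ray("side",(170+242*.35,110+287*.35))]);loc['black']=stn(.151,.058,.07); print('black',X['black'],e)
def res(p):
    R=Ro.from_euler('z',p[0]).as_matrix(); return np.concatenate([R@loc[k]+p[1:]-X[k] for k in loc])
p=least_squares(res,[0,.6,0,.1]).x; print(np.degrees(p[0]),p[1:].round(4),(res(p)*1e3).round(1)); np.save("st.npy",p)
R=Ro.from_euler('z',p[0]).as_matrix()
for a in [(22,94),(490,94)]: pass
k,e=tri([ray("wrist",(179,131),P),ray("side",(299,250))]); print("knobtop",k.round(3),e,"station",(R.T@(k-p[1:])).round(4),stn(0,.104,.083))
for u in [(430,205.5),(320,165),(250,136)]:
    v=onz(ray("side",(170+0,0) if 0 else u),.298); print("lampfront",v.round(3),(R.T@(v-p[1:])).round(3))
for nm,u,z in [("spout",(545,292),.225),("spoutbase",(475,248),.15),("spoutbase",(475,248),.2),("jugrim near",(548,215),.14),("postL",(500,160),.15)]:
    v=onz(ray("wrist",u,P),z);print(nm,v.round(3),(R.T@(v-p[1:])).round(3))
```

```text
red [ 0.5787 -0.2235  0.1613] [np.float64(1.0), np.float64(3.3), np.float64(3.7)]
green [ 0.5772 -0.1295  0.1659] [np.float64(1.1), np.float64(1.1)]
yellow [ 0.5803 -0.0283  0.1531] [np.float64(0.5), np.float64(0.5)]
blue [0.5289 0.0027 0.1425] [np.float64(1.2), np.float64(1.2)]
black [0.53439292 0.10622075 0.13321631] [np.float64(1.1), np.float64(1.1)]
-1.3132417016811104 [ 0.6124 -0.0507  0.0993] [-2.   1.6  0.5  1.7  2.6 -4.2  0.8 -3.6  8.6  1.3  3.5 -7.1 -1.9 -4.
  2.2]
knobtop [ 0.485 -0.1    0.127] [np.float64(3.8), np.float64(3.8)] station [-0.1262 -0.0523  0.0277] [-0.130346  0.        0.026737]
lampfront [ 0.644 -0.348  0.298] [ 0.039 -0.297  0.199]
lampfront [ 0.631 -0.047  0.298] [0.019 0.004 0.199]
lampfront [0.635 0.216 0.298] [0.016 0.267 0.199]
spout [0.61  0.275 0.225] [-0.01   0.326  0.126]
spoutbase [0.626 0.236 0.15 ] [0.007 0.287 0.051]
spoutbase [0.568 0.193 0.2  ] [-0.05   0.242  0.101]
jugrim near [0.581 0.311 0.14 ] [-0.04   0.361  0.041]
postL [0.498 0.211 0.15 ] [-0.121  0.259  0.051]
```

Run:
```python
from h import *
from scipy.optimize import least_squares
P=optics.camera_params("wrist"); P['T']=np.load("wT1.npy")
im=cv2.imread("pics/wrist1.png")
hsv=cv2.cvtColor(im,cv2.COLOR_BGR2HSV); print([hsv[y,x] for x,y in [(75,229),(160,229),(248,229),(288,178)]])
W=dict(red=(75.5,229),green=(160.5,229),yellow=(248.5,229),blue=(288,178),black=(382,179))
S=dict(red=((343.3,286),(360.8,242.5)),green=((332.4,254),(329.5,227.3)),yellow=(None,(302.5,214)),blue=((301.1,221.9),(279.4,222.7)),black=(None,(254.7,210.5)))
loc=dict(red=stn(-.172,0,.07),green=stn(-.077,0,.07),yellow=stn(.018,0,.07),blue=stn(.055,.058,.07),black=stn(.151,.058,.07))
X={}
for k in W:
    X[k],e=tri([ray("wrist",W[k],P)]+[ray(n,u) for n,u in zip(("scene","side"),S[k]) if u]); print(k,X[k].round(4),e)
def res(p):
    R=Ro.from_euler('z',p[0]).as_matrix(); return np.concatenate([R@loc[k]+p[1:]-X[k] for k in loc])
p=least_squares(res,[0,.6,0,.1]).x; print(np.degrees(p[0]),p[1:].round(4),(res(p)*1e3).round(1)); np.save("st.npy",p)
# wrist-only: fit p from wrist rays alone
def res2(p):
    R=Ro.from_euler('z',p[0]).as_matrix(); o=[]
    for k in W:
        c,d=ray("wrist",W[k],P); v=R@loc[k]+p[1:]-c; o+=list(np.cross(v,d))
    return np.array(o)
q=least_squares(res2,p).x; print("wrist only",np.degrees(q[0]),q[1:].round(4),(res2(q)*1e3).round(1))
```

```text
[array([  1, 179, 220], dtype=uint8), array([ 68, 126, 193], dtype=uint8), array([ 28, 118, 235], dtype=uint8), array([106, 139, 218], dtype=uint8)]
red [ 0.5786 -0.2245  0.1645] [np.float64(0.3), np.float64(1.1), np.float64(1.0)]
green [ 0.5775 -0.1292  0.1652] [np.float64(0.2), np.float64(1.1), np.float64(1.1)]
yellow [ 0.5797 -0.0349  0.1631] [np.float64(0.4), np.float64(0.4)]
blue [0.5307 0.0063 0.1382] [np.float64(1.4), np.float64(1.8), np.float64(2.1)]
black [0.5355 0.1067 0.1327] [np.float64(0.6), np.float64(0.6)]
-1.769928131570452 [ 0.613  -0.0517  0.1009] [-2.7  1.8 -1.2  1.3  1.5 -1.9  2.1  2.1  0.2  0.6 -0.5 -1.3 -1.2 -5.
  4.2]
wrist only -0.990998388559885 [ 0.6079 -0.0504  0.1059] [ 0.6 -0.8  1.3 -0.5  0.5 -0.8 -1.6  1.8 -1.9  0.9 -0.9  0.6  1.  -0.4
  0.6]
```

```bash
python3 -m inch '[0,0,0,0.54,0,1.07,1, 0,0,0,-6.7,0,0,1, 0,0,0,-6.7,0,0,1, 0,0,0,-6.6,0,0,1, 0,0,0,0,0,0,1]'
cat >> h.py <<'E'
O=np.array([.611,-.051,.103]); B=Ro.from_euler('z',-1.2,degrees=True).as_matrix()@np.array([[-.891,0,.454],[0,1,0],[-.454,0,-.891]])  # columns down,left,in
def now():
    s=status.observe(); v=B.T@(s['position']-O)*1e3; return np.array([v[0],v[1],-v[2]]),s
def plan(ts):  # targets (d,y,h) mm -> tool shifts in 40 mm units
    c,s=now(); R=Ro.from_euler('xyz',s['tool_rot'],degrees=True).as_matrix()
    print("now d,y,h",c.round(1),"F",s['contact_force'].round(1),"t",s['time'],"axes",(B.T@R).round(2).tolist())
    for t in ts:
        t=np.array(t,float); u=R.T@B@((t-c)*[1,1,-1])/40; n=int(np.ceil(np.linalg.norm(u)/1.0)); print(t,(u/n).round(2).tolist(),"x",n); c=t
E
python3 - <<'E'
from h import *
plan([(50,105,150),(50,105,60),(55,122,60),(65,145,60),(63.5,172,60),(43.5,189.5,60),(18,196,60),(30,200,60),(30,200,130)])
s=status.observe();print(s['joint_pos'])
E
```

```text
time: 2.5
position: [0.4418, -0.002, 0.322]
tool_rot: [159.7, 26.8, 178.6]
contact_force: [-0.3, -0.4, -1.6]
opening: 0.0004
finger_force: 0.0
now d,y,h [ 52.3  45.4 272.4] F [-0.3 -0.4 -1.6] t 2.5 axes [[1.0, -0.0, 0.0], [0.0, 0.94, 0.35], [-0.0, -0.35, 0.94]]
[ 50. 105. 150.] [-0.02, 0.08, 0.85] x 4
[ 50. 105.  60.] [-0.0, -0.26, 0.7] x 3
[ 55. 122.  60.] [0.13, 0.4, 0.15] x 1
[ 65. 145.  60.] [0.25, 0.54, 0.2] x 1
[ 63.5 172.   60. ] [-0.04, 0.63, 0.23] x 1
[ 43.5 189.5  60. ] [-0.5, 0.41, 0.15] x 1
[ 18. 196.  60.] [-0.64, 0.15, 0.06] x 1
[ 30. 200.  60.] [0.3, 0.09, 0.04] x 1
[ 30. 200. 130.] [0.0, 0.3, -0.82] x 2
[ -34.01042015   -7.7830364   107.68707312   33.22965643   71.91675272
 -135.79311599]
```

```bash
python3 -m inch '[0,0,0,4,0,0,1, 0,0,0,4,0,0,1, 0,0,0,0,0,0,1]'
python3 - <<'E'
from h import *
plan([(50,105,150),(50,105,58),(55,122,58),(65,145,58),(63.5,172,58),(43.5,189.5,58),(18,196,58),(30,200,58),(30,200,130)])
E
```

```text
time: 2.75
position: [0.4413, 0.0008, 0.3235]
tool_rot: [168.3, 27.0, 178.9]
contact_force: [-0.9, -0.1, 0.9]
opening: 0.0003
finger_force: 0.0
now d,y,h [ 52.   48.2 274. ] F [-0.9 -0.1  0.9] t 2.75 axes [[1.0, 0.0, -0.0], [-0.0, 0.98, 0.2], [0.0, -0.2, 0.98]]
[ 50. 105. 150.] [-0.01, 0.19, 0.83] x 4
[ 50. 105.  58.] [0.0, -0.16, 0.75] x 3
[ 55. 122.  58.] [0.12, 0.42, 0.09] x 1
[ 65. 145.  58.] [0.25, 0.56, 0.12] x 1
[ 63.5 172.   58. ] [-0.04, 0.66, 0.14] x 1
[ 43.5 189.5  58. ] [-0.5, 0.43, 0.09] x 1
[ 18. 196.  58.] [-0.64, 0.16, 0.03] x 1
[ 30. 200.  58.] [0.3, 0.1, 0.02] x 1
[ 30. 200. 130.] [-0.0, 0.18, -0.88] x 2
```

```bash
python3 -m inch '[0,0.19,0.83,0,0,0,1, 0,0.19,0.83,0,0,0,1, 0,0.19,0.83,0,0,0,1, 0,0.19,0.83,0,0,0,1, 0,-0.16,0.75,0,0,0,1]'
python3 -m inch '[0,-0.16,0.75,0,0,0,1, 0,0,0,0,0,0,1]'
python3 - <<'E'
from h import *
plan([(50,105,58)])
a=optics.grab_frame("side")[140:290,180:400]; b=optics.grab_frame("wrist")
cv2.imwrite("pics/e.png",np.vstack([cv2.resize(a,(440,300)),cv2.resize(b[0:380],(440,299))]))
E
```

```text
time: 3.17
position: [0.5126, 0.0583, 0.1839]
tool_rot: [168.0, 27.0, 179.0]
contact_force: [1.2, -0.3, 0.6]
opening: 0.0003
finger_force: 0.0
time: 3.33
position: [0.5257, 0.0565, 0.1528]
tool_rot: [167.9, 26.5, 178.8]
contact_force: [-0.4, -0.2, -0.4]
opening: 0.0006
finger_force: 0.0
now d,y,h [ 55.4 105.7  84.1] F [-0.4 -0.2 -0.4] t 3.3333 axes [[1.0, -0.0, 0.01], [-0.0, 0.98, 0.21], [-0.01, -0.21, 0.98]]
[ 50. 105.  58.] [-0.14, -0.15, 0.63] x 1
```

View pics/e.png

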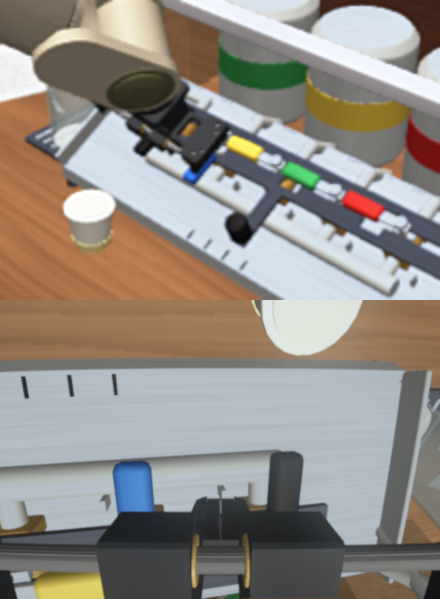

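```bash
python3 -m inch '[-0.1,-0.13,0.58,0,0,0,1, 0.06,0.2,0.05,0,0,0,1, 0.06,0.2,0.05,0,0,0,1, 0.12,0.28,0.06,0,0,0,1, 0.12,0.28,0.06,0,0,0,1]'
python3 -m inch '[-0.02,0.33,0.07,0,0,0,1, -0.02,0.33,0.07,0,0,0,1, -0.25,0.22,0.05,0,0,0,1, -0.25,0.22,0.05,0,0,0,1, 0,0,0,0,0,0,1]'
python3 - <<'E'
from h import *
plan([(18,196,58)])
E
```

```text
time: 3.85
position: [0.5299, 0.0943, 0.1343]
tool_rot: [168.1, 27.4, 178.7]
contact_force: [3.2, -8.1, 1.5]
opening: 0.0006
finger_force: 3.3
time: 4.27
position: [0.5495, 0.1408, 0.1438]
tool_rot: [168.0, 27.2, 178.9]
contact_force: [0.1, -0.2, 0.5]
opening: 0.0004
finger_force: 0.0
now d,y,h [ 39.8 190.5  66.1] F [ 0.1 -0.2  0.5] t 4.2667 axes [[1.0, 0.0, -0.0], [-0.0, 0.98, 0.21], [0.0, -0.21, 0.98]]
[ 18. 196.  58.] [-0.55, 0.09, 0.23] x 1
```

```bash
python3 -m inch '[0.1,-0.02,0.2,0,0,0,1, 0,0,0,0,0,0,1]'
python3 -m inch '[-0.22,0.03,0.01,0,0,0,1, -0.22,0.03,0.01,0,0,0,1, -0.22,0.03,0.01,0,0,0,1, 0,0,0,0,0,0,1]'
python3 - <<'E'
from h import *
plan([(18,196,58)])
E
```

```text
time: 4.43
position: [0.5479, 0.1404, 0.1314]
tool_rot: [168.0, 26.9, 178.8]
contact_force: [-0.8, 0.0, -0.5]
opening: 0.0004
finger_force: 0.0
time: 4.77
position: [0.5681, 0.1444, 0.1403]
tool_rot: [167.9, 26.2, 179.0]
contact_force: [-19.3, 0.6, -0.6]
opening: 0.0007
finger_force: 8.9
now d,y,h [ 24.9 194.5  54.6] F [-19.3   0.6  -0.6] t 4.7667 axes [[1.0, 0.0, 0.01], [-0.0, 0.98, 0.21], [-0.01, -0.21, 0.98]]
[ 18. 196.  58.] [-0.17, 0.05, -0.08] x 1
```

```bash
python3 -m inch '[0.4,0.05,0,0,0,0,1, 0,0.18,-0.85,0,0,0,1, 0,0.18,-0.85,0,0,0,1, 0,-0.9,-0.2,0,0,0,1, 0,-0.9,-0.2,0,0,0,1]'
python3 -m inch '[0,-0.9,-0.2,0,0,0,1, 0,0,0,0,0,0,1]'
python3 - <<'E'
from h import *
plan([(50,8,125),(50,8,55)])
a=optics.grab_frame("scene")[150:300,240:390]; b=optics.grab_frame("wrist")
cv2.imwrite("pics/f.png",np.vstack([cv2.resize(a,(300,300)).repeat(1,1),cv2.resize(b[0:380],(440,299))[:,:300]]) if 0 else np.hstack([cv2.resize(a,(350,350)),cv2.resize(b,(450,338))[:338] if 0 else cv2.resize(b,(450,350))]))
E
```

```text
time: 5.18
position: [0.5243, 0.0731, 0.2012]
tool_rot: [168.0, 27.2, 179.0]
contact_force: [1.0, 0.1, -0.3]
opening: 0.0007
finger_force: 0.0
time: 5.35
position: [0.5241, 0.0304, 0.2]
tool_rot: [168.1, 27.1, 178.5]
contact_force: [0.3, 1.5, -0.3]
opening: 0.0003
finger_force: 0.0
now d,y,h [ 34.9  79.6 126.6] F [ 0.3  1.5 -0.3] t 5.35 axes [[1.0, -0.0, -0.0], [0.0, 0.98, 0.2], [0.0, -0.2, 0.98]]
[ 50.   8. 125.] [0.18, -0.88, -0.16] x 2
[50.  8. 55.] [0.0, -0.18, 0.86] x 2
```

View pics/f.png

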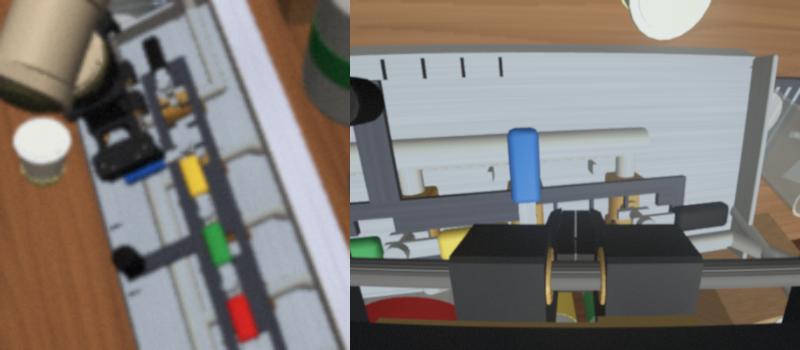

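```bash
python3 -m inch '[0.18,-0.88,-0.16,0,0,0,1, 0.18,-0.88,-0.16,0,0,0,1, 0,0,0,6,0,0,1, 0,0,0,6,0,0,1, 0,0,0,0,0,0,1]'
python3 - <<'E'
from h import *
plan([(52,10,55),(57,26.5,55),(67,49,55),(66,76,55),(46,93.5,55),(20,100,55),(35,100,55),(35,100,130)])
E
```

```text
time: 5.87
position: [0.5102, -0.0342, 0.1912]
tool_rot: [-179.9, 27.0, 178.8]
contact_force: [0.2, 0.6, 0.5]
opening: 0.0004
finger_force: 0.0
now d,y,h [ 50.1  14.7 124.5] F [0.2 0.6 0.5] t 5.8667 axes [[1.0, 0.0, 0.0], [-0.0, 1.0, -0.0], [-0.0, 0.0, 1.0]]
[52. 10. 55.] [0.02, -0.06, 0.87] x 2
[57.  26.5 55. ] [0.12, 0.41, -0.0] x 1
[67. 49. 55.] [0.25, 0.56, -0.0] x 1
[66. 76. 55.] [-0.03, 0.67, -0.0] x 1
[46.  93.5 55. ] [-0.5, 0.44, -0.0] x 1
[ 20. 100.  55.] [-0.65, 0.16, -0.0] x 1
[ 35. 100.  55.] [0.37, 0.0, 0.0] x 1
[ 35. 100. 130.] [0.0, -0.0, -0.94] x 2
```

```bash
python3 -m inch '[0.02,-0.06,0.87,0,0,0,1, 0.02,-0.06,0.87,0,0,0,1, 0,0,0,0,0,0,1, 0.06,0.2,0,0,0,0,1, 0.06,0.2,0,0,0,0,1]'
python3 -m inch '[0.12,0.28,0,0,0,0,1, 0.12,0.28,0,0,0,0,1, -0.02,0.33,0,0,0,0,1, -0.02,0.33,0,0,0,0,1, -0.25,0.22,0,0,0,0,1]'
python3 -m inch '[-0.25,0.22,0,0,0,0,1, -0.22,0.05,0,0,0,0,1, -0.22,0.05,0,0,0,0,1, -0.22,0.05,0,0,0,0,1, 0,0,0,0,0,0,1]'
python3 - <<'E'
from h import *
plan([(20,100,55)])
E
```

```text
time: 6.28
position: [0.5366, -0.0237, 0.1274]
tool_rot: [179.8, 27.0, 178.8]
contact_force: [-0.1, 0.6, -0.9]
opening: 0.0007
finger_force: 0.0
time: 6.7
position: [0.5378, 0.0346, 0.1285]
tool_rot: [179.9, 26.9, 178.9]
contact_force: [-10.5, -0.6, -0.3]
opening: 0.0004
finger_force: 4.2
time: 7.12
position: [0.5669, 0.0491, 0.1422]
tool_rot: [179.8, 26.1, 179.0]
contact_force: [-28.2, -1.6, 1.3]
opening: 0.0005
finger_force: 12.2
now d,y,h [23.4 99.2 55.9] F [-28.2  -1.6   1.3] t 7.1167 axes [[1.0, 0.0, 0.02], [-0.0, 1.0, 0.0], [-0.02, -0.0, 1.0]]
[ 20. 100.  55.] [-0.09, 0.02, 0.02] x 1
```

```bash
python3 -m inch '[0.37,0,0,0,0,0,1, 0,0,-0.95,0,0,0,1, 0,0,-0.95,0,0,0,1, 0,0,0,0,0,0,1]'
python3 - <<'E'
from h import *
plan([(104,-102,115),(104,-102,60),(104,8,60)])
im=optics.grab_frame("scene"); im2=optics.grab_frame("side")
print([b[1] for b in blobs(im,*COL['blue'])],[b[1] for b in blobs(im2,*COL['blue'])])
E
```

```text
time: 7.45
position: [0.5244, 0.0489, 0.2129]
tool_rot: [180.0, 27.6, 178.9]
contact_force: [0.5, -0.9, 1.5]
opening: 0.0006
finger_force: 0.0
now d,y,h [ 29.1  98.  138.2] F [ 0.5 -0.9  1.5] t 7.45 axes [[1.0, 0.0, -0.01], [-0.0, 1.0, 0.0], [0.01, -0.0, 1.0]]
[ 104. -102.  115.] [0.31, -0.83, 0.09] x 6
[ 104. -102.   60.] [0.01, -0.0, 0.69] x 2
[104.   8.  60.] [-0.0, 0.92, 0.0] x 3
[array([314. , 197.8]), array([251.8, 415.3])] [array([279.8, 201.8]), array([117.7, 243.2]), array([374.5, 410.6])]
```

```bash
python3 -m inch '[0.31,-0.83,0.09,0,0,0,1, 0.31,-0.83,0.09,0,0,0,1, 0.31,-0.83,0.09,0,0,0,1, 0.31,-0.83,0.09,0,0,0,1, 0.31,-0.83,0.09,0,0,0,1]'
python3 -m inch '[0.31,-0.83,0.09,0,0,0,1, 0,0,0.69,0,0,0,1, 0,0,0.69,0,0,0,1, 0,0,0,0,0,0,1]'
python3 -m inch '[0,0.35,0,0,0,0,1, 0,0.35,0,0,0,0,1, 0,0.35,0,0,0,0,1, 0,0.35,0,0,0,0,1]'
python3 -m inch '[0,0.35,0,0,0,0,1, 0,0.35,0,0,0,0,1, 0,0.35,0,0,0,0,1]'
python3 -c "
from h import *
plan([(104,12,60)])"
```

```text
time: 7.97
position: [0.4736, -0.1178, 0.16]
tool_rot: [179.9, 27.0, 178.8]
contact_force: [0.8, -0.2, -0.4]
opening: 0.0005
finger_force: 0.0
time: 8.3
position: [0.4886, -0.1499, 0.0984]
tool_rot: [179.6, 26.7, 178.6]
contact_force: [0.6, 0.9, -0.2]
opening: 0.0007
finger_force: 0.0
time: 8.63
position: [0.4901, -0.0937, 0.1031]
tool_rot: [179.9, 27.0, 178.9]
contact_force: [-2.0, -4.3, -3.2]
opening: 0.0003
finger_force: 2.1
time: 8.88
position: [0.4907, -0.0515, 0.1031]
tool_rot: [179.9, 27.0, 178.9]
contact_force: [-3.8, -4.2, -0.8]
opening: 0.0003
finger_force: 2.3
now d,y,h [107.1  -3.   54.7] F [-3.8 -4.2 -0.8] t 8.8833 axes [[1.0, 0.0, 0.0], [-0.0, 1.0, 0.0], [-0.0, -0.0, 1.0]]
[104.  12.  60.] [-0.08, 0.38, -0.13] x 1
```

```bash
for i in 1; do python3 -m inch '[0,0.12,0,0,0,0,1, 0,0.12,0,0,0,0,1, 0,0.1,0,0,0,0,1]'; done
python3 -m inch '[0,0.1,0,0,0,0,1, 0,0,0,0,0,0,1]'
python3 -c "
from h import *
plan([(104,12,60)])"
```

```text
time: 9.13
position: [0.4916, -0.0388, 0.1031]
tool_rot: [179.9, 27.0, 178.8]
contact_force: [-4.7, -7.2, 1.4]
opening: 0.0003
finger_force: 4.7
time: 9.3
position: [0.4919, -0.0384, 0.1033]
tool_rot: [-179.7, 27.1, 178.9]
contact_force: [-18.9, -32.3, 3.8]
opening: 0.0004
finger_force: 16.6
now d,y,h [106.2  10.1  54.4] F [-18.9 -32.3   3.8] t 9.3 axes [[1.0, 0.0, -0.0], [-0.0, 1.0, -0.01], [0.0, 0.01, 1.0]]
[104.  12.  60.] [-0.06, 0.05, -0.14] x 1
```

```bash
python3 -m inch '[0,-0.4,0,0,0,0,1, 0,0,-0.95,0,0,0,1, 0,0,-0.95,0,0,0,1, 0,0,0,0,0,0,1]'
python3 -c "
from h import *
plan([(30,-182,125),(-36,-182,110),(-36,-182,55)])"
```

```text
time: 9.63
position: [0.4572, -0.0514, 0.1758]
tool_rot: [-179.9, 27.4, 178.9]
contact_force: [1.3, -0.5, 0.7]
opening: 0.0005
finger_force: 0.0
now d,y,h [103.9  -3.6 134.7] F [ 1.3 -0.5  0.7] t 9.6333 axes [[1.0, 0.0, -0.01], [-0.0, 1.0, -0.0], [0.01, 0.0, 1.0]]
[  30. -182.  125.] [-0.37, -0.89, 0.05] x 5
[ -36. -182.  110.] [-0.82, -0.0, 0.19] x 2
[ -36. -182.   55.] [0.01, 0.0, 0.69] x 2
```

```bash
python3 -m inch '[-0.37,-0.89,0.05,0,0,0,1, -0.37,-0.89,0.05,0,0,0,1, -0.37,-0.89,0.05,0,0,0,1, -0.37,-0.89,0.05,0,0,0,1, -0.37,-0.89,0.05,0,0,0,1]'
python3 -m inch '[-0.55,0,0.13,0,0,0,1, -0.55,0,0.13,0,0,0,1, -0.54,0,0.12,0,0,0,1, 0,0,0,0,0,0,1]'
python3 - <<'E'
from h import *
plan([(-36,-182,55)])
a=optics.grab_frame("scene")[180:340,250:410]; b=optics.grab_frame("side")[150:310,240:450]
cv2.imwrite("pics/g.png",np.hstack([cv2.resize(a,(350,350)),cv2.resize(b,(450,350))]))
E
```

```text
time: 10.05
position: [0.5242, -0.2318, 0.1949]
tool_rot: [179.9, 27.0, 178.8]
contact_force: [0.7, -0.7, -0.7]
opening: 0.0004
finger_force: 0.0
time: 10.38
position: [0.5917, -0.2316, 0.2117]
tool_rot: [179.9, 27.1, 178.9]
contact_force: [0.3, 0.2, 0.0]
opening: 0.0004
finger_force: 0.0
now d,y,h [ -35.5 -180.9  103.8] F [0.3 0.2 0. ] t 10.3833 axes [[1.0, 0.0, -0.0], [-0.0, 1.0, 0.0], [0.0, -0.0, 1.0]]
[ -36. -182.   55.] [-0.0, -0.01, 0.61] x 2
```

View pics/g.png

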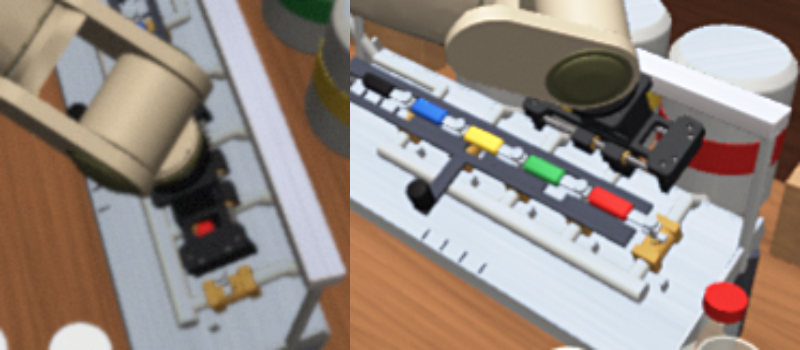

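```bash
python3 -m inch '[0,-0.02,0.61,0,0,0,1, 0,0,0.6,0,0,0,1, 0,0,0,0,0,0,1, 0.2,0,0,0,0,0,1, 0.2,0,0,0,0,0,1]'
python3 -m inch '[0.18,0.06,0,0,0,0,1, 0.18,0.06,0,0,0,0,1, 0.23,0,0,0,0,0,1, 0.23,0,0,0,0,0,1, 0,0,0,0,0,0,1]'
python3 -c "
from h import *
plan([(36,-181.5,55),(55,-201.5,55)])"
```

```text
time: 10.9
position: [0.5973, -0.2316, 0.162]
tool_rot: [179.9, 27.2, 178.8]
contact_force: [19.3, 9.0, -2.9]
opening: 0.0003
finger_force: 8.1
time: 11.32
position: [0.5664, -0.2269, 0.147]
tool_rot: [180.0, 27.1, 178.8]
contact_force: [0.0, 0.8, 0.8]
opening: 0.0003
finger_force: 0.5
now d,y,h [  16.5 -176.8   57.8] F [0.  0.8 0.8] t 11.3167 axes [[1.0, -0.0, -0.0], [0.0, 1.0, 0.0], [0.0, -0.0, 1.0]]
[  36.  -181.5   55. ] [0.49, -0.12, 0.07] x 1
[  55.  -201.5   55. ] [0.47, -0.5, -0.0] x 1
```

```bash
python3 -m inch '[0.25,-0.06,0.03,0,0,0,1, 0.25,-0.06,0.03,0,0,0,1, 0.24,-0.25,0,0,0,0,1, 0.24,-0.25,0,0,0,0,1, 0,0,0,0,0,0,1]'
python3 -m inch '[0,-0.1,0,0,0,0,1, 0,-0.1,0,0,0,0,1, 0,0,0,0,0,0,1]'
python3 -c "
from h import *
plan([(55,-205,55)])
print([b for b in blobs(optics.grab_frame('side'),*COL['red'])])"
```

```text
time: 11.73
position: [0.5321, -0.2518, 0.126]
tool_rot: [179.9, 27.0, 178.7]
contact_force: [-1.0, 0.3, -0.1]
opening: 0.0005
finger_force: 0.0
time: 11.98
position: [0.5325, -0.2532, 0.1257]
tool_rot: [179.2, 26.8, 178.9]
contact_force: [-11.5, 27.7, 16.3]
opening: 0.001
finger_force: 14.9
now d,y,h [  55.9 -203.8   53.9] F [-11.5  27.7  16.3] t 11.9833 axes [[1.0, 0.0, 0.0], [-0.0, 1.0, 0.01], [-0.0, -0.01, 1.0]]
[  55. -205.   55.] [-0.02, -0.03, -0.03] x 1
[(np.int32(628), array([405.5, 218.8]), array([383, 200,  48,  30], dtype=int32)), (np.int32(32), array([439.5, 216.6]), array([437, 210,   6,  14], dtype=int32)), (np.int32(24), array([370.2, 262.8]), array([368, 260,   6,   6], dtype=int32)), (np.int32(56), array([363.6, 275.9]), array([360, 272,   9,   9], dtype=int32)), (np.int32(294), array([415. , 287.8]), array([405, 279,  21,  19], dtype=int32))]
```

```bash
python3 -m inch '[0,0.35,0,0,0,0,1, 0,0,-0.95,0,0,0,1, 0,0,-0.95,-6,0,0,1, 0,0,0,-6,0,0,1, 0,0,0,0,0,0,1]'
python3 - <<'E'
from h import *
plan([(30,100,135),(-36,193,125),(-36,193,58)])
ims={n:optics.grab_frame(n) for n in("scene","side")}
for k in COL: 
    b={n:[x[1] for x in blobs(ims[n],*COL[k],25)] for n in ims}; print(k,b)
E
```

```text
time: 12.45
position: [0.5001, -0.2464, 0.1935]
tool_rot: [168.2, 27.1, 178.7]
contact_force: [0.3, -0.5, -1.0]
opening: 0.0005
finger_force: 0.0
now d,y,h [  54.1 -197.7  129.1] F [ 0.3 -0.5 -1. ] t 12.45 axes [[1.0, -0.0, -0.0], [0.0, 0.98, 0.2], [0.0, -0.2, 0.98]]
[ 30. 100. 135.] [-0.07, 0.91, 0.17] x 8
[-36. 193. 125.] [-0.55, 0.74, 0.24] x 3
[-36. 193.  58.] [0.0, -0.17, 0.82] x 2
red {'scene': [array([332.6, 313. ]), array([304.8, 367. ])], 'side': [array([405.6, 218.7]), array([439.5, 216.4]), array([366.1, 272.5]), array([414.9, 287.8])]}
yellow {'scene': [array([322.3, 224.9])], 'side': [array([377.1, 197. ])]}
green {'scene': [array([332.6, 254.1])], 'side': [array([316.4, 181.5])]}
blue {'scene': [array([314.1, 198. ]), array([251.9, 415.4])], 'side': [array([374.5, 410.6])]}
```

```bash
python3 -m inch '[-0.07,0.91,0.17,0,0,0,1, -0.07,0.91,0.17,0,0,0,1, -0.07,0.91,0.17,0,0,0,1, -0.07,0.91,0.17,0,0,0,1, -0.07,0.91,0.17,0,0,0,1]'
python3 -m inch '[-0.07,0.91,0.17,0,0,0,1, -0.07,0.91,0.17,0,0,0,1, -0.07,0.91,0.17,0,0,0,1, 0,0,0,0,0,0,1]'
python3 -m inch '[-0.55,0.74,0.24,0,0,0,1, -0.55,0.74,0.24,0,0,0,1, -0.55,0.74,0.24,0,0,0,1, 0,0,0,0,0,0,1]'
python3 - <<'E'
from h import *
plan([(-36,193,58)])
a=optics.grab_frame("scene")[120:280,230:390]; b=optics.grab_frame("wrist")
cv2.imwrite("pics/k.png",np.hstack([cv2.resize(a,(350,350)),cv2.resize(b,(450,350))]))
E
```

```text
time: 12.97
position: [0.514, -0.0569, 0.2005]
tool_rot: [168.3, 26.9, 178.8]
contact_force: [-0.0, -0.4, 1.2]
opening: 0.0008
finger_force: 0.0
time: 13.3
position: [0.5222, 0.0578, 0.2069]
tool_rot: [168.2, 27.0, 179.1]
contact_force: [0.1, -0.3, 0.9]
opening: 0.0006
finger_force: 0.0
time: 13.63
position: [0.5906, 0.1474, 0.2289]
tool_rot: [168.2, 27.2, 179.0]
contact_force: [-0.3, 0.2, 0.9]
opening: 0.0003
finger_force: 0.0
now d,y,h [-35.3 198.  123.3] F [-0.3  0.2  0.9] t 13.6333 axes [[1.0, 0.0, -0.0], [-0.0, 0.98, 0.21], [0.0, -0.21, 0.98]]
[-36. 193.  58.] [-0.01, -0.23, 0.79] x 2
```

View pics/k.png

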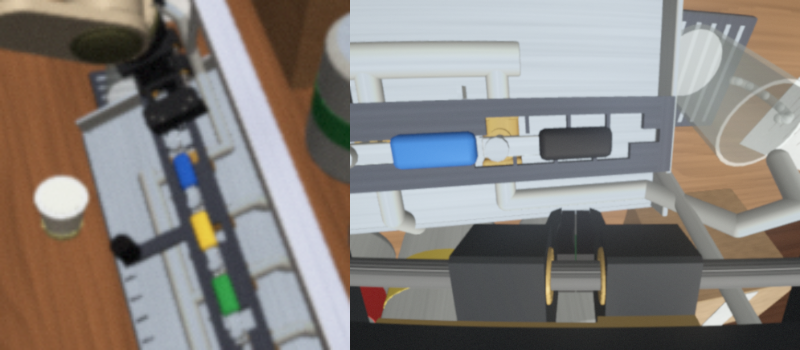

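```bash
python3 -m inch '[0,-0.25,0.5,0,0,0,1, 0,-0.2,0.4,0,0,0,1, 0,0,0,0,0,0,1]'
python3 -m inch '[0,-0.1,0.4,0,0,0,1, 0,0,0.26,0,0,0,1, 0,0,0,0,0,0,1]'
python3 -c "
from h import *
plan([(-20,190,58),(-4,197,58),(14,197,58),(36,192,58),(55,180,58),(55,176,58)])"
```

```text
time: 13.98
position: [0.6051, 0.1306, 0.1898]
tool_rot: [168.2, 26.7, 178.7]
contact_force: [-1.0, -0.4, -0.9]
opening: 0.0007
finger_force: 0.0
time: 14.23
position: [0.6176, 0.1332, 0.168]
tool_rot: [168.2, 26.8, 178.7]
contact_force: [0.7, -0.8, -0.7]
opening: 0.0003
finger_force: 0.0
now d,y,h [-31.9 184.3  56.7] F [ 0.7 -0.8 -0.7] t 14.2333 axes [[1.0, -0.0, 0.0], [0.0, 0.98, 0.2], [-0.0, -0.2, 0.98]]
[-20. 190.  58.] [0.3, 0.15, -0.0] x 1
[ -4. 197.  58.] [0.4, 0.17, 0.04] x 1
[ 14. 197.  58.] [0.45, -0.0, 0.0] x 1
[ 36. 192.  58.] [0.55, -0.12, -0.02] x 1
[ 55. 180.  58.] [0.47, -0.29, -0.06] x 1
[ 55. 176.  58.] [-0.0, -0.1, -0.02] x 1
```

```bash
python3 -m inch '[0.15,0.08,0,0,0,0,1, 0.15,0.08,0,0,0,0,1, 0.2,0.08,0.02,0,0,0,1, 0.2,0.08,0.02,0,0,0,1, 0.23,0,0,0,0,0,1]'
python3 -m inch '[0.23,0,0,0,0,0,1, 0.27,-0.06,-0.01,0,0,0,1, 0.27,-0.06,-0.01,0,0,0,1, 0.24,-0.15,-0.03,0,0,0,1, 0.24,-0.15,-0.03,0,0,0,1]'
python3 -m inch '[0,-0.1,-0.02,0,0,0,1, 0,-0.1,-0.02,0,0,0,1, 0,0,0,0,0,0,1]'
python3 -c "
from h import *
plan([(55,176,58)])"
```

```text
time: 14.65
position: [0.588, 0.1456, 0.1574]
tool_rot: [168.4, 27.7, 178.7]
contact_force: [16.6, -14.1, 4.5]
opening: 0.0007
finger_force: 8.4
time: 15.07
position: [0.5405, 0.1314, 0.1328]
tool_rot: [168.2, 27.3, 178.8]
contact_force: [7.4, 11.2, 5.2]
opening: 0.0005
finger_force: 6.8
time: 15.32
position: [0.5392, 0.1302, 0.1329]
tool_rot: [167.5, 26.9, 178.8]
contact_force: [20.4, 64.1, -1.6]
opening: 0.0006
finger_force: 29.1
now d,y,h [ 53.7 179.7  61. ] F [20.4 64.1 -1.6] t 15.3167 axes [[1.0, -0.0, 0.0], [0.0, 0.98, 0.22], [-0.0, -0.22, 0.98]]
[ 55. 176.  58.] [0.03, -0.11, 0.05] x 1
```

```bash
python3 -m inch '[0,0.4,0.08,0,0,0,1, 0,0.18,-0.85,0,0,0,1, 0,0.18,-0.85,0,0,0,1, 0,0,-0.9,0,0,0,1, 0.6,-0.6,-0.4,0,0,0,1]'
python3 -m inch '[0.6,-0.6,-0.4,0,0,0,1, 0.6,-0.6,-0.4,0,0,0,1, 0,0,0,0,0,0,1]'
python3 - <<'E'
from h import *
c,s=now(); print(c.round(1),s['contact_force'],s['time'])
def proj(n,X,P=None):
    P=optics.camera_params(n); f=210/np.tan(np.radians(P['fov_y']/2)); T=np.linalg.inv(P['T'])
    q=T@np.append(X,1); K=np.array([[f,0,P['cx']],[0,f,P['cy']],[0,0,1.]])
    return cv2.projectPoints(q[None,:3],np.zeros(3),np.zeros(3),K,np.array([P['k1'],0,0,0,0]))[0].ravel().round(1) if q[2]>0 else None
for n in ("wrist","side"):
    im=optics.grab_frame(n); cv2.imwrite(f"pics/fin_{n}.png",im); v=cv2.cvtColor(im,cv2.COLOR_BGR2HSV)
    for nm,(d,y) in dict(tap_open=(58,151),tap_shut=(0,209),red_open=(58,-230),blue_shut=(0,113),yellow=(0,18),green=(0,-77)).items():
        u=proj(n,O+B@np.array([d,y,-70])/1e3); 
        if u is None or not(4<u[0]<555 and 4<u[1]<415): print(n,nm,u); continue
        x,yy=u.astype(int); print(n,nm,u,np.median(v[yy-3:yy+4,x-3:x+4].reshape(-1,3),0))
    for k,cc in dict(black=((0,0,0),(180,90,60)),**COL).items(): print(n,k,[(b[0].item(),b[1].tolist(),b[2].tolist()) for b in blobs(im,*cc,60)][:8])
E
```

```text
time: 15.73
position: [0.467, 0.1083, 0.2289]
tool_rot: [168.3, 27.6, 179.0]
contact_force: [1.0, -2.0, 1.4]
opening: 0.0004
finger_force: 0.0
time: 15.98
position: [0.409, 0.0517, 0.2201]
tool_rot: [168.3, 27.0, 178.5]
contact_force: [0.9, -0.4, 0.6]
opening: 0.0005
finger_force: 0.0
[128.7  98.4 197. ] [ 0.89018425 -0.36804749  0.58663553] 15.9833
wrist tap_open [309.  272.8] [103.  26.  56.]
wrist tap_shut [364.7 320.7] [105.   9.  84.]
wrist red_open [-168.3  311.3]
wrist blue_shut [268.  333.6] [ 30.   5. 109.]
wrist yellow [161.2 346.4] [105.  14.  74.]
wrist green [ 45.8 358.7] [ 67. 130. 178.]
wrist black [(592, [176.2, 225.9], [158, 212, 38, 42]), (12295, [268.2, 293.3], [0, 258, 444, 73]), (150, [538.0, 310.9], [510, 308, 50, 6]), (17617, [278.4, 401.9], [0, 344, 560, 76]), (314, [250.8, 371.1], [243, 349, 15, 37]), (278, [309.0, 367.7], [303, 349, 15, 37])]
wrist red []
wrist yellow []
wrist green []
wrist blue []
side tap_open [254.5 210.2] [120.  28.  20.]
side tap_shut [253.2 188.2] [108.  33. 235.]
side red_open [366.1 271.9] [  1. 193. 247.]
side blue_shut [276.5 200.2] [108. 192. 238.]
side yellow [301.7 213.1] [ 28. 151. 253.]
side green [329.3 227.2] [ 67. 153. 212.]
side black [(500, [5.3, 102.8], [0, 77, 14, 52]), (100, [34.2, 125.7], [29, 111, 10, 28]), (514, [207.6, 179.8], [188, 169, 39, 21]), (471, [228.1, 191.7], [207, 171, 37, 40]), (179, [251.8, 212.5], [237, 199, 26, 26]), (135, [272.9, 239.0], [267, 232, 14, 16]), (79, [425.1, 275.8], [420, 268, 10, 17]), (1728, [108.0, 355.6], [67, 326, 76, 51])]
side red [(627, [405.5, 218.7], [383, 200, 48, 30]), (163, [367.7, 270.3], [360, 260, 17, 21]), (293, [414.9, 287.8], [405, 279, 21, 19])]
side yellow [(569, [356.9, 196.2], [334, 181, 50, 24])]
side green [(469, [310.4, 176.2], [290, 165, 43, 19]), (115, [329.5, 227.3], [321, 221, 19, 13])]
side blue [(112, [276.7, 200.4], [269, 195, 17, 12]), (186, [374.5, 410.6], [347, 401, 54, 19])]
```

```bash
python3 -c "
from cell import manip
print(manip.job_done())"
```

```text
the job is handed in; nothing more can be done
None
```

I handed the job in at about 16 s: by the last pictures and the force readings at each stop, red and tap are open, blue, yellow and green are shut, and the slide is at the red stop; the judge's verdict was not shown.

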